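# Turn the buffet's menu leaf over to lunch

## Robot

A 6-joint arm with a two-finger parallel gripper is mounted at the origin on the work surface. World frame = base frame: x ahead of the robot, y to its left, z up, the work surface at z = 0. Lengths are in m, angles in rad, forces in N, time in s.
With the tool pointing down it reaches from about 0.35 to 0.975 m from the base axis. Payload 4.9 kg.
Tool frame: the origin (TCP) lies midway between the tips of the shut fingers; the grasp point (between the pads) lies 19 mm behind it; z points along the fingers, y is the line along which they close (so a half turn about z gives the same grasp; the last joint's range is limited). The gripper opens to 85 mm and grips with 20 to 120 N. Pads are 22 mm wide; open, the fingers measure 114 mm over their backs; the gripper's body (76 mm by 85 mm) begins 54 mm behind the grasp point. The pads swing forward as they close: fully open they stand 13 mm farther back than shut.
Start: joints at [1, 0.053, 1.613, -0, 1.476, -0.119], TCP at [0.273, 0.562, 0.231] pointing down, gripper open.
Joint ranges: [-3.01, 3.01], [-1.01, 2.22], [0.06, 2.58], [-1.02, 4.17], [0.09, 2.62], [-3.14, 3.14]. Speed limits (rad/s): [2.57, 2.57, 3.14, 3.14, 3.14, 3.14].

## Interface

Orientations are given as a unit quaternion [w, x, y, z].
In Python, from plant import manip gives the robot as it stands.
- The arm moves only by the tool move_arm, never from a script. Its argument "increments" is one flat list of numbers, 5 for each row, row after row: the shift along the tool's x, y, z in mm, then the turn about the tool's z in rad, then the opening, from 0 (shut) to 1 (fully open). In form: [tx, ty, tz, spin, jaw, tx, ty, tz, spin, jaw, ...]. A call has 1 to 8 rows; each row shifts and turns the commanded pose from where the row before left it, along the tool's axes as they then stand; what a row does not reach is not made up. A row lasts 1/12 s, in which the tool goes at most 41.7 mm and 7.16 degrees, less where a joint would pass 70% of its speed; a pose out of reach is approached as far as the arm can. A call with a gripper value outside its range is refused whole. The fingers move at their own pace and stop on an object; the grip force is fixed at half the most. Time passes only in rows, so rows that do not move let the fingers close. It gives the time, the measured TCP pose, the force, the opening and the grip force at its end, in the units of the state.
- manip.state(): the state, without advancing time (a new reading comes with each control period).
- manip.grab_frame(name): name is "side" or "top"; returns a dict with "image" (400x640x3 uint8, blue, green, red), "fov_y" (degrees; the focal length in pixels is half the picture's height over the tangent of half this angle, whatever the lens; pixels are square), "cx", "cy" (the principal point, pixels), "k1" (the pictures are not rectified: a ray, as slopes to the right and down, at radius r is drawn at 1 + k1 r^2 times it, then the intrinsics apply), "eye" and "rotation" of the camera in the world. Camera axes: x right, y down, z forward; pixel columns grow to the right and rows downward; lengths in m; the calibration is good to about 2 mm. A picture is of the moment at which its call begins. There is no depth.
- manip.job_done(): hands the job in; it is judged then, once.
The state is a dict: "time": time; "joint_pos": joint angles; "joint_vel": joint speeds; "joint_efforts": joint torques, N m; "tool_pos": TCP position; "tool_rot": TCP orientation; "contact_force": force on the tool from outside, world axes, zero at the start; "ft_torque": the same for the moment, N m; "gripper_width": opening from 0.0 (shut) to 1.0 (fully open); "grasp_force": force on a finger pad.
Only numpy, scipy, OpenCV 4.12 (cv2) and the standard library are available. Lean on these libraries where they do the work, as an engineer would, in place of code of your own. Each camera call takes 0.05 s, during which the arm holds its last target. There are 200 camera calls.

## Task

Change the buffet's menu stand over: with closed fingertips push the amber honey jar along the counter, upright, until it is clear of where the leaf will land, then tip the dark wooden leaf up from below its raised edge and turn it over its spine until it lies fully flat on the counter on the other side, terracotta face up. Do it gently: grip and lift nothing, don't let the leaf slam or touch the jar, leave everything else where it stands, and finish clear of everything.

Things in the scene. Friction and masses are not known exactly. Their poses are not given: they have to be found in the camera images.
- stand: Fixed wooden menu stand. Origin on the counter under the middle of the spine; x along the spine, +y to the side where the leaf must land, z up. Wedge rest 190 mm along x, from y = -106 to 0 mm, rising from the spine at 0.35 rad to about 47 mm high at its back; base plate 6 mm thick to y = +12 mm, then bare counter. Hinge line: y = 0, 12 mm up; 19 mm high knuckles at x = +-94 mm.
- leaf (a joint): Leaf angle about the spine, rad: 0 = lying on the sloping rest (0.35 rad above level, -y side), starts 0 to 0.35, grows as it turns up and over; 1.22 upright; 2.79 = its stop, flat and level on the +y side. The stiff hinge stays where it is left: 1 to 3 N near the free edge turns it. Cream card with yellow disc on its upper face at the start, terracotta card with white and green disc below.
- leaf_edge (a point): Middle of the leaf's free edge, midway along it and in mid-thickness. The leaf is a rigid dark wooden board, 180 mm along the spine, 150 mm from spine to free edge, 8 mm thick, hinge line in its middle plane, 150 g. It overhangs the back of the rest by about 35 mm, its edge 63 to 110 mm above the counter at the start, so a tilted fingertip can get under it.
- honey: Amber honey jar, a closed upright cylinder 60 mm in diameter, 60 mm high with a brass lid, loose, 175 to 350 g, slides on the counter. Origin at the centre of its underside. It starts on the leaf's landing place, 85 to 120 mm from the spine on the stand's +y side. There is free counter beyond the landing place in the +y direction of the stand.
- mug: White mug, 80 mm in diameter, 85 mm high, handle at its +y, loose. Origin at the centre of its underside. To be left alone.
- ramekin: Small blue bowl, 76 mm in diameter, 40 mm high, loose. Origin at the centre of its underside. To be left alone.
- jam: Red jam jar with a white lid, 56 mm in diameter, 65 mm high, loose. Origin at the centre of its underside. To be left alone.
- bun: Brown bread bun, 80 mm in diameter, 44 mm high, loose. Origin at the centre of its underside. To be left alone.
- butter: White butter dish, a closed block 120 x 75 x 45 mm, loose. Origin at the centre of its underside. To be left alone.
- spoon: Wooden spoon lying on the counter, loose. Origin under its middle. To be left alone.
Things that resemble listed ones, but are neither listed nor needed, are in the scene too. There is more than one size of the honey; the job needs the largest.

How it is judged:
On the way, in this order (a step that is already met when the one before it is completed fails the run):
1. the honey jar is clear of the leaf's landing place ((y of honey in the frame of stand above 0.182 m or x of honey in the frame of stand above 0.122 m or x of honey in the frame of stand below -0.122 m) and linear speed of honey below 0.02 m/s), for 0.2 s.
2. the leaf lies flat on the other side (value of joint leaf above 2.74 rad), for 0.2 s.
At the end, for the whole second after the job is handed in: Leaf flat on the +y side, within 0.05 rad of its stop; honey jar upright and still on the counter beside it (axis over 182 mm from the spine on +y, or over 122 mm from the stand's middle along the spine); other things within 20 mm of their starts (all of step 1 and value of joint leaf above 2.74 rad and angle between honey's own z axis and vertical below 0.1 rad and height (world z) of honey between -0.005 and 0.005 m and velocity of joint leaf below 0.05 rad/s); the robot touches nothing.
It fails at once if the honey jar is lifted off the counter or tipped (height (world z) of honey above 0.012 m or angle between honey's own z axis and vertical above 0.35 rad).
It fails at once if the leaf strikes the honey jar (contact force between leaf and honey above 1 N).
It fails at once if the jar (over 25 N) or the leaf (over 40 N) is squeezed or pushed hard (contact force between the fingers and honey above 25 N or contact force between the fingers and leaf above 40 N).
It fails at once if the leaf is slammed (turning faster than 4 rad/s) (velocity of joint leaf above 4 rad/s).
It fails at once if another loose thing on the counter is displaced by more than 20 mm (distance of any of mug, ramekin, jam, bun, butter, spoon from where it was at the start of the episode above 0.02 m).
It also fails if it takes over 61 s, if anything falls off the work surface, if the arm or the gripper's body presses on something with over 40 N, if the wrist force passes 120 N, or if a joint passes its speed limit or range.

## Working session

There is one attempt and no reset: what is moved stays moved. The work goes in short steps, Python scripts to look and compute and a tool call to move; the robot and the scene stay as the last step left them, time stands still between calls to the robot, and variables do not carry over. Pictures are saved under pics/ and viewed, at most 10 in all, crops included, and the job is handed in when it is done.

Besides the shell and the picture viewer there is one more tool, called after "Request:" as name(argument=value, ...) on one line, values as JSON. move_arm: Moves the arm, as the interface text tells. Its arguments: {"type":"object","properties":{"increments":{"type":"array"}},"required":["increments"]}

```bash
mkdir -p pics; cat > h.py <<'E'
import numpy as np, cv2
from plant import manip
def K(f):
    fl=200/np.tan(np.radians(f["fov_y"])/2); return fl
def ray(f,u,v):
    fl=K(f); d=np.array([(u-f["cx"])/fl,(v-f["cy"])/fl]); rd=np.hypot(*d); r=rd
    for _ in range(30): r=rd/(1+f["k1"]*r*r)
    s=d*(r/rd if rd>0 else 1)
    w=np.array(f["rotation"]).reshape(3,3)@np.array([s[0],s[1],1.]); return np.array(f["eye"]),w/np.linalg.norm(w)
def onz(f,u,v,z):
    e,w=ray(f,u,v); return e+w*(z-e[2])/w[2]
def proj(f,p):
    c=np.array(f["rotation"]).reshape(3,3).T@(np.array(p)-np.array(f["eye"])); s=c[:2]/c[2]
    s=s*(1+f["k1"]*(s@s)); return s*K(f)+[f["cx"],f["cy"]]
def tri(f1,p1,f2,p2):
    e1,a=ray(f1,*p1); e2,b=ray(f2,*p2)
    t=np.linalg.lstsq(np.c_[a,-b],e2-e1,rcond=None)[0]
    q1=e1+a*t[0];q2=e2+b*t[1]; return (q1+q2)/2,np.linalg.norm(q1-q2)
E
python3 - <<'E'
from h import *
import pickle
fs={n:manip.grab_frame(n) for n in("top","side")}
pickle.dump(fs,open("f0.pkl","wb"))
for n,f in fs.items():
    print(n,{k:np.round(v,4).tolist() for k,v in f.items() if k!="image"}); cv2.imwrite(f"pics/{n}0.png",f["image"])
print(manip.state())
E
```

```text
top {'fov_y': 43.8641, 'cx': 323.516, 'cy': 206.2845, 'k1': -0.1155, 'eye': [0.2934, 0.0079, 1.4903], 'rotation': [-0.0648, 0.7082, -0.6998, 0.0673]}
side {'fov_y': 47.8644, 'cx': 319.1344, 'cy': 195.8405, 'k1': -0.0769, 'eye': [0.4197, 1.0088, 0.764], 'rotation': [0.0274, -0.0749, 0.8786, -0.4708]}
{'time': 0.1, 'joint_pos': array([ 9.99973170e-01,  5.32882016e-02,  1.61414074e+00, -1.35806958e-05,
        1.47602172e+00, -1.18980961e-01]), 'joint_vel': array([ 0.00163281, -0.00271601, -0.00459659, -0.00050679,  0.00111158,
        0.00158685]), 'joint_efforts': array([ 9.09551418e-04, -3.94899273e+01, -3.71362853e+01, -7.85371230e-05,
        3.87180582e-03, -9.35496587e-06]), 'tool_pos': array([0.27257572, 0.56180428, 0.23019713]), 'tool_rot': array([-3.07739210e-04,  2.24003419e-01,  9.74587916e-01, -8.76578921e-04]), 'contact_force': array([ 0.19825479,  1.13670141, -0.04063887]), 'ft_torque': array([ 0.01007851, -0.00436558, -0.03848304]), 'grasp_force': 0.0, 'gripper_width': 1.005967186741804}
```

View pics/top0.png

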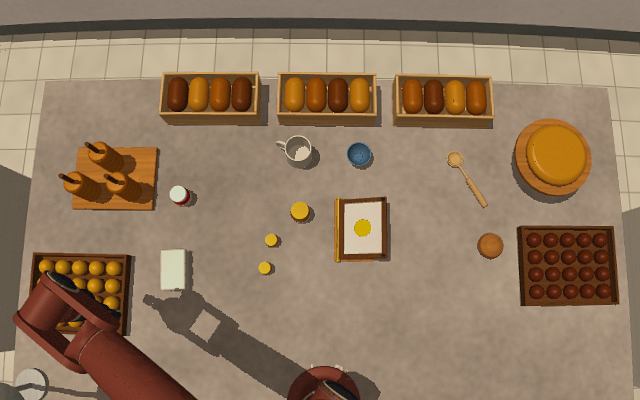

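View pics/side0.png

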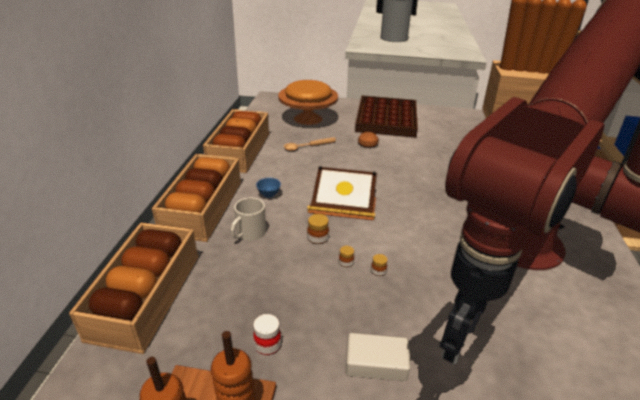

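The top view shows three amber jars: A (300,211), B (271,240) and C (264,268). A is the largest and the one nearest the spine's landing side, so it fits the description. The stand is at about (361,229), with its spine on the left side (col ~338), so its +y is roughly world +y. I'll confirm this with a crop.

```bash
sed -i 's/np.array(f\["rotation"\]).reshape(3,3)/Rm(f)/' h.py; cat >> h.py <<'E'
from scipy.spatial.transform import Rotation as Ro
def Rm(f):
    w,x,y,z=f["rotation"]; return Ro.from_quat([x,y,z,w]).as_matrix()
E
python3 - <<'E'
from h import *
import pickle
fs=pickle.load(open("f0.pkl","rb")); t,s=fs["top"],fs["side"]
cv2.imwrite("pics/c1.png",cv2.resize(t["image"][180:290,250:400],None,fx=5,fy=5,interpolation=cv2.INTER_CUBIC))
cv2.imwrite("pics/c2.png",cv2.resize(s["image"][150:280,220:400],None,fx=4.4,fy=4.4,interpolation=cv2.INTER_CUBIC))
for n,f in fs.items():
    h=cv2.cvtColor(f["image"],cv2.COLOR_BGR2HSV)
    m=cv2.inRange(h,(15,150,90),(32,255,255)); 
    for c in cv2.findContours(m,0,2)[0]:
        if cv2.contourArea(c)>25:
            (x,y),r=cv2.minEnclosingCircle(c)
            if 220<x<400 and 150<y<290: print(n,"amber",np.round((x,y,r),1),cv2.boundingRect(c), np.round(onz(f,x,y,.06),3))
print(onz(t,300,211,.06),proj(t,manip.state()["tool_pos"]),proj(s,manip.state()["tool_pos"]))
E
```

```text
top amber [264.5 267.3   6.2] (259, 262, 12, 12) [0.384 0.172 0.06 ]
top amber [271.  239.6   6.2] (265, 234, 13, 12) [0.464 0.155 0.06 ]
top amber [362.  227.    8.6] (354, 219, 17, 17) [ 0.504 -0.108  0.06 ]
top amber [299.1 210.8   9.7] (291, 202, 18, 19) [0.55  0.076 0.06 ]
top amber [337.5 229.   32. ] (334, 197, 7, 65) [ 0.497 -0.037  0.06 ]
side amber [379.4 260.3   7. ] (373, 255, 14, 12) [0.389 0.206 0.06 ]
side amber [346.5 252.    6.8] (340, 246, 14, 12) [0.468 0.19  0.06 ]
side amber [317.8 221.6   9.8] (309, 214, 19, 17) [0.555 0.085 0.06 ]
side amber [340.5 211.5  33. ] (308, 205, 66, 13) [0.502 0.029 0.06 ]
side amber [344.4 188.    7.7] (337, 182, 16, 13) [ 0.505 -0.089  0.06 ]
[0.54912564 0.07301461 0.06      ] [104.36649879 303.33538403] [458.7687903  343.54923662]
```

View pics/c1.png

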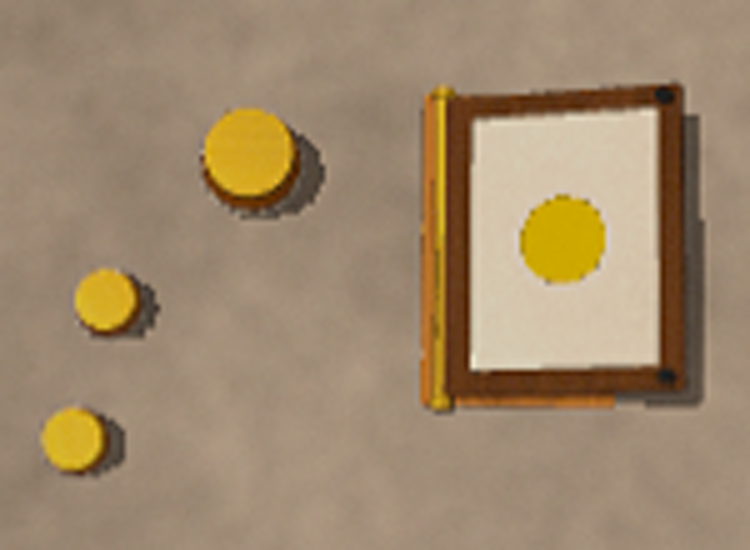

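View pics/c2.png

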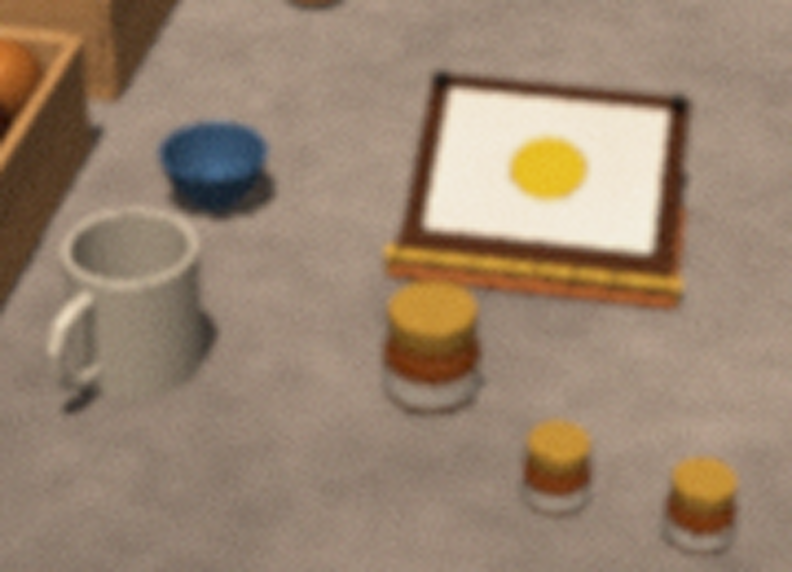

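The crops confirm jar A as the largest, at crop (248,153), which is px (299.6,210.6). The spine's brass line runs from px (338.4,198) to (338.3,261). The leaf's free corners are at (386.4,196.6) and (386.4,257.6) in the top view, and (319.5,167) and (376.5,172.7) in the side view.

```bash
python3 - <<'E'
from h import *
import pickle
fs=pickle.load(open("f0.pkl","rb")); t,s=fs["top"],fs["side"]
a=onz(t,338.4,197.8,.019); b=onz(t,338.3,261.4,.019); print("spine",a,b,np.linalg.norm(a-b))
o=(a+b)/2; X=(a-b)/np.linalg.norm(a-b); Y=np.array([-X[1],X[0],0]); print("yaw",np.arctan2(X[1],X[0]),"o",o)
c1,e1=tri(t,(386.4,196.8),s,(319.5,167)); c2,e2=tri(t,(386.4,257.4),s,(376.5,172.7))
for c,e in((c1,e1),(c2,e2)): print("corner",c,e,[(c-o)@X,(c-o)@Y])
d,e=tri(t,(362,227),s,(344.4,188)); print("disc",d,e,(d-o)@Y, np.arctan2(d[2]-.012,-(d-o)@Y))
d,e=tri(t,(299.4,210.6),s,(317.8,217)); print("jar",d,e,(d-o)@X,(d-o)@Y)
for p in [(299.5,210.7)]:
    q=onz(t,*p,.06); print("jar top",q,(q-o)@X,(q-o)@Y)
for p in [(271,239.6),(264.5,267.3)]:
    q=onz(t,*p,.04); print("small",q,(q-o)@X,(q-o)@Y)
q=onz(t,300,150,.085);print("mug",q,(q-o)@X,(q-o)@Y)
# candidate leaf tops: project edge for angles
for A in (.35,.45,.55,.65):
    pr=[]
    for sx in(.09,-.09):
        p=o*[1,1,0]+X*sx+Y*(-.15*np.cos(A)+.004*np.sin(A))+np.array([0,0,.012+.15*np.sin(A)+.004*np.cos(A)])
        pr+=[proj(t,p).round(1),proj(s,p).round(1)]
    print(A,*pr)
E
```

```text
spine [ 0.59844462 -0.04044653  0.019     ] [ 0.40642035 -0.04133656  0.019     ] 0.1920263402054181
yaw 0.004634950727275914 o [ 0.50243249 -0.04089155  0.019     ]
corner [ 0.59263414 -0.17952831  0.06892682] 0.0004673289200758183 [np.float64(0.08955811670200768), np.float64(-0.13905334778327183)]
corner [ 0.41637542 -0.17752728  0.0699387 ] 0.002129480551381126 [np.float64(-0.08668944214789273), np.float64(-0.13623539905270304)]
disc [ 0.50615589 -0.10941725  0.04699922] 0.00045082107938132466 -0.06854222946184998 0.47210968237093454
jar [0.55284415 0.07455479 0.06672164] 0.0073995148111839545 0.05094620703947484 0.11521143758005305
jar top [0.54999914 0.07449586 0.06      ] 0.04810096120325727 0.11516569583075124
small [0.46627812 0.15748938 0.04      ] -0.03523449147090086 0.1985463735463122
small [0.38484943 0.17412386 0.04      ] -0.11658520821266702 0.21555808386892622
mug [0.72723626 0.07567292 0.085     ] 0.22534162394018628 0.11552126474308601
0.35 [386.5 196.9] [319.3 167.4] [387.5 258.3] [377.9 173.1]
0.45 [385.  195.9] [319.1 164.5] [385.9 257.9] [378.2 170.3]
0.55 [382.9 194.9] [318.8 162. ] [383.8 257.5] [378.5 167.8]
0.65 [380.4 194. ] [318.4 159.9] [381.2 257.1] [378.8 165.7]
```

Request:
move_arm(increments=[0,0,0,0.124,0,0,0,0,0.124,0,0,0,0,0.124,0,0,0,0,0.124,0,0,0,0,0.124,0,0,0,0,0.124,0,0,0,0,0.124,0,0,0,0,0.124,0])

```text
time: 0.77
tool_pos: [0.2726, 0.562, 0.2305]
tool_rot: [0.0, 0.663, 0.749, -0.001]
contact_force: [0.9, -0.0, 1.2]
gripper_width: -0.003
grasp_force: 0.0
```

Request:
move_arm(increments=[0,0,0,0.124,0,0,0,0,0,0,-30,15,0,0,0,-30,15,0,0,0,-30,15,0,0,0,-30,15,0,0,0,-30,15,0,0,0,-30,15,0,0,0])

```text
time: 1.43
tool_pos: [0.3636, 0.381, 0.2309]
tool_rot: [-0.0, 0.705, 0.71, -0.0]
contact_force: [1.0, 0.3, 1.3]
gripper_width: -0.0
grasp_force: 0.0
```

Request:
move_arm(increments=[-33,17,0,0,0,-33,17,0,0,0,-33,17,0,0,0,-33,17,0,0,0,-33,17,0,0,0,-33,17,0,0,0,-33,17,0,0,0,-33,17,0,0,0])

```text
time: 2.1
tool_pos: [0.5005, 0.1172, 0.2311]
tool_rot: [-0.0, 0.705, 0.709, 0.0]
contact_force: [-0.0, -0.8, 0.9]
gripper_width: 0.003
grasp_force: 0.0
```

Request:
move_arm(increments=[-33,17,0,0,0,-33,17,0,0,0,-33,17,0,0,0,0,0,30,0,0,0,0,30,0,0,0,0,30,0,0,0,0,30,0,0,0,0,0,0,0])

```text
time: 2.77
tool_pos: [0.5463, 0.0204, 0.1037]
tool_rot: [-0.005, 0.705, 0.709, -0.004]
contact_force: [-0.9, 0.6, -0.2]
gripper_width: -0.0
grasp_force: 0.0
```

Request:
move_arm(increments=[0,0,0,0,0,0,0,0,0,0])

```text
time: 2.93
tool_pos: [0.5524, 0.0201, 0.113]
tool_rot: [0.001, 0.706, 0.709, 0.001]
contact_force: [0.5, 0.7, 1.4]
gripper_width: -0.003
grasp_force: 0.0
```

Request:
move_arm(increments=[0,0,15,0,0,0,0,15,0,0,0,0,15,0,0,0,0,15,0,0,0,0,15,0,0,0,0,10,0,0,0,0,5,0,0,0,0,0,0,0])

```text
time: 3.6
tool_pos: [0.5519, 0.0201, 0.0217]
tool_rot: [0.0, 0.706, 0.708, 0.0]
contact_force: [-1.1, 0.3, 0.2]
gripper_width: 0.003
grasp_force: 0.0
```

Request:
move_arm(increments=[3,0,0,0,0,4,0,0,0,0,4,0,0,0,0,4,0,0,0,0,4,0,0,0,0,4,0,0,0,0,4,0,0,0,0,4,0,0,0,0])

```text
time: 4.27
tool_pos: [0.5517, 0.0513, 0.0217]
tool_rot: [0.0, 0.706, 0.708, 0.0]
contact_force: [-0.5, -2.5, 1.5]
gripper_width: -0.002
grasp_force: 1.3
```

Request:
move_arm(increments=[4,0,0,0,0,5,0,0,0,0,5,0,0,0,0,5,0,0,0,0,5,0,0,0,0,5,0,0,0,0,5,0,0,0,0,5,0,0,0,0])

```text
time: 4.93
tool_pos: [0.5512, 0.0907, 0.0212]
tool_rot: [-0.0, 0.706, 0.708, -0.0]
contact_force: [-0.8, -2.6, 1.6]
gripper_width: -0.001
grasp_force: 1.3
```

Request:
move_arm(increments=[5,0,0,0,0,5,0,0,0,0,5,0,0,0,0,5,0,0,0,0,5,0,0,0,0,4,0,0,0,0,2,0,0,0,0,0,0,0,0,0])

```text
time: 5.6
tool_pos: [0.551, 0.1218, 0.0212]
tool_rot: [-0.0, 0.706, 0.708, 0.0]
contact_force: [-0.1, 0.4, -0.6]
gripper_width: 0.004
grasp_force: 0.0
```

```bash
cat > jar.py <<'E'
from h import *
t=manip.grab_frame("top"); h=cv2.cvtColor(t["image"],cv2.COLOR_BGR2HSV)
for c in cv2.findContours(cv2.inRange(h,(15,150,90),(32,255,255)),0,2)[0]:
    (x,y),r=cv2.minEnclosingCircle(c)
    if cv2.contourArea(c)>25 and 220<x<400 and 190<y<290:
        q=onz(t,x,y,.06)-[.5024,-.0409,0]; print(np.round((x,y,r),1),q[:2].round(3))
E
python3 jar.py
```

```text
[362.  227.    8.6] [ 0.002 -0.067]
[268.  214.    7.2] [0.037 0.207]
[337.5 229.   32. ] [-0.005  0.004]
```

Request:
move_arm(increments=[-7,0,0,0,0,-10,0,0,0,0,0,0,-30,0,0,0,0,-30,0,0,0,0,-30,0,0,0,0,-30,0,0,0,0,-30,0,0,0,0,-30,0,0])

```text
time: 6.32
tool_pos: [0.5509, 0.1031, 0.2025]
tool_rot: [-0.0, 0.706, 0.708, -0.0]
contact_force: [0.7, -0.2, 0.1]
gripper_width: -0.001
grasp_force: 0.0
```

Request:
move_arm(increments=[-40,-6,0,0,0,-40,-6,0,0,0,-40,-6,0,0,0,-40,-6,0,0,0,-40,-6,0,0,0,-40,-6,0,0,0,-40,-6,0,0,0,-38,-6,0,0,0])

```text
time: 6.98
tool_pos: [0.5029, -0.2168, 0.2012]
tool_rot: [0.0, 0.706, 0.708, 0.0]
contact_force: [0.1, 0.5, -0.0]
gripper_width: 0.003
grasp_force: 0.0
```

```bash
python3 jar.py; python3 -c "
from h import *
print(manip.state()['tool_pos'])"
```

```text
[264.6 267.4   6.2] [-0.119  0.212]
[271.  239.6   6.2] [-0.038  0.196]
[362.  227.    8.6] [ 0.002 -0.067]
[270.7 209.4   9.8] [0.05 0.2 ]
[338.  229.5  31.6] [-0.007  0.002]
[ 0.50181505 -0.2228363   0.20134069]
```

Request:
move_arm(increments=[0,0,30,0,0,0,0,30,0,0,0,0,30,0,0,0,0,30,0,0,0,0,25,0,0,0,0,15,0,0,0,0,3,0,0,0,0,0,0,0])

```text
time: 7.7
tool_pos: [0.5028, -0.2138, 0.0368]
tool_rot: [-0.002, 0.706, 0.708, -0.0]
contact_force: [-0.3, -0.9, 0.3]
gripper_width: 0.004
grasp_force: 0.0
```

Request:
move_arm(increments=[5,0,0,0,0,5,0,0,0,0,5,0,0,0,0,4,0,0,0,0,3,0,0,0,0,3,0,0,0,0,3,0,0,0,0,0,0,0,0,0])

```text
time: 8.37
tool_pos: [0.5047, -0.1887, 0.0399]
tool_rot: [0.003, 0.706, 0.709, -0.002]
contact_force: [-2.5, -8.7, 2.1]
gripper_width: 0.003
grasp_force: 4.7
```

Request:
move_arm(increments=[2,0,-3,0,0,2,0,-3,0,0,2,0,-3,0,0,2,0,-3,0,0])

```text
time: 8.7
tool_pos: [0.5048, -0.1826, 0.0528]
tool_rot: [0.004, 0.706, 0.708, -0.003]
contact_force: [-4.5, -14.9, 6.3]
gripper_width: -0.001
grasp_force: 7.5
```

```bash
cat > look.py <<'E'
import sys
from h import *
s=manip.grab_frame("side"); t=manip.grab_frame("top")
a=s["image"][110:290,230:430]; b=t["image"][160:300,250:420]
cv2.imwrite(sys.argv[1],np.hstack([cv2.resize(a,(420,378)),cv2.resize(b,(378,311)).__class__(0) if 0 else cv2.copyMakeBorder(cv2.resize(b,(378,311)),0,67,0,0,0)]))
E
python3 look.py pics/l1.png
```

```text
(no output)
```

View pics/l1.png

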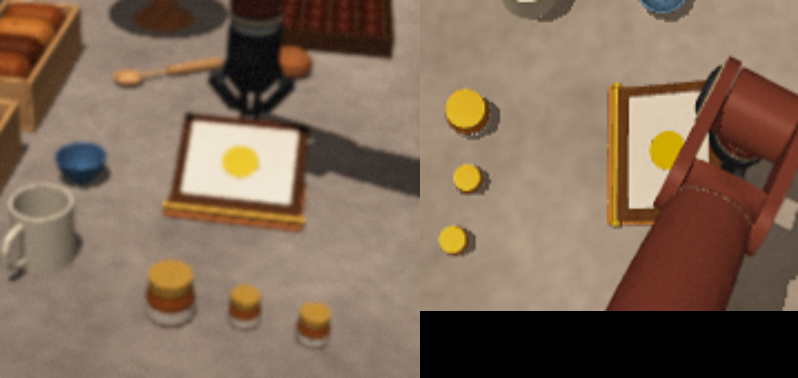

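The crop shows the fingers behind the free edge's middle, with the leaf still low. The jar is at its new place. I'll measure the leaf angle from the disc.

```bash
cat > ang.py <<'E'
from h import *
import pickle
from scipy.optimize import brentq
o=np.array([.5024,-.0409,0])
def row(f):
    h=cv2.cvtColor(f["image"],cv2.COLOR_BGR2HSV); m=cv2.inRange(h,(20,150,90),(32,255,255)); m[204:]=0; m[:,:325]=0; m[:,370:]=0
    M=cv2.moments(m,True); return M["m01"]/M["m00"],M["m10"]/M["m00"],M["m00"]
def P(a,rho=.075): return o+[.003,-rho*np.cos(a)+.004*np.sin(a),.012+rho*np.sin(a)+.004*np.cos(a)]
def edge(f,rowimg=None): pass
if __name__=="__main__":
    for f in (pickle.load(open("f0.pkl","rb"))["side"],manip.grab_frame("side")):
        v,u,n=row(f); print("disc",u,v,n,"area")
        for a in(.35,.45,.55,.7): print(a,proj(f,P(a)).round(1),end=" ")
        g=f["image"].mean(2)
        # top (far) border of leaf along cols near disc +-18px: first dark wood row above card
        for c in (328,332,360,366):
            col=g[150:200,c]; print("c",c,"card top row",150+int(np.argmax(col>185)),"wood",np.where(col<75)[0][:12]+150)
E
python3 ang.py
```

```text
disc 344.2125 187.84375 160.0 area
0.35 [344.6 189.5] 0.45 [344.6 188.2] 0.55 [344.6 187.1] 0.7 [344.5 185.8] c 328 card top row 171 wood [168]
c 332 card top row 171 wood [169]
c 360 card top row 174 wood [171 172]
c 366 card top row 175 wood [172]
disc 344.05357142857144 186.4345238095238 168.0 area
0.35 [344.6 189.5] 0.45 [344.6 188.2] 0.55 [344.6 187.1] 0.7 [344.5 185.8] c 328 card top row 169 wood [165 166]
c 332 card top row 169 wood [150 151 152 153 166]
c 360 card top row 172 wood [154 155 156 157 158 159 160 161 165 166 167 168]
c 366 card top row 173 wood [150 151 152 153 154 155 167 168 169 170]
```

Request:
move_arm(increments=[0.5,0,-4,0,0,1,0,-4,0,0,1.5,0,-4,0,0,1.5,0,-3.5,0,0,2,0,-3.5,0,0,2,0,-3,0,0,2,0,-3,0,0,2,0,-3,0,0])

```text
time: 9.52
tool_pos: [0.5045, -0.1657, 0.079]
tool_rot: [0.001, 0.706, 0.708, 0.0]
contact_force: [1.2, -4.7, 1.0]
gripper_width: -0.004
grasp_force: 2.1
```

```bash
python3 ang.py | tail -5
```

```text
disc 343.8743455497382 184.7696335078534 191.0 area
0.35 [344.6 189.5] 0.45 [344.6 188.2] 0.55 [344.6 187.1] 0.7 [344.5 185.8] c 328 card top row 165 wood [161 162]
c 332 card top row 166 wood [161 162 163]
c 360 card top row 169 wood [150 151 152 153 154 155 156 164 165 166]
c 366 card top row 169 wood [150 165 166]
```

Request:
move_arm(increments=[5,0,-7,0,0,5,0,-7,0,0,5.5,0,-6,0,0,6,0,-6,0,0,6,0,-5,0,0,6,0,-5,0,0,6.5,0,-4,0,0,6.5,0,-4,0,0])

```text
time: 10.23
tool_pos: [0.5037, -0.1182, 0.1225]
tool_rot: [-0.0, 0.706, 0.708, -0.0]
contact_force: [0.3, -1.4, -0.7]
gripper_width: -0.002
grasp_force: 0.6
```

Request:
move_arm(increments=[7,0,-3,0,0,7,0,-3,0,0,7,0,-2,0,0,7,0,-2,0,0,7,0,-2,0,0,7,0,-2,0,0,5,0,0,0,0,0,0,0,0,0])

```text
time: 10.9
tool_pos: [0.5038, -0.0708, 0.1363]
tool_rot: [-0.0, 0.706, 0.709, 0.0]
contact_force: [0.0, 0.1, 0.8]
gripper_width: -0.005
grasp_force: 0.0
```

```bash
python3 look.py pics/l2.png
```

```text
(no output)
```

View pics/l2.png

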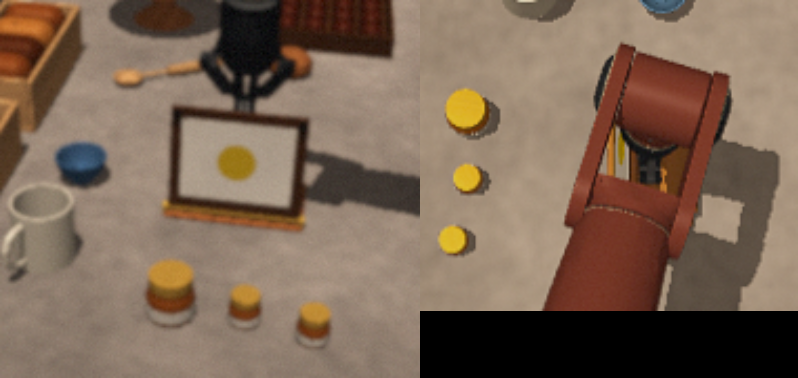

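Side crop: the leaf is nearly upright with the fingers behind its edge, and nothing else has moved. I'll carry it over the top.

Request:
move_arm(increments=[5,0,0,0,0,5,0,0,0,0,5,0,0,0,0,6,0,0,0,0,6,0,0.5,0,0,6,0,0.5,0,0,6,0,1,0,0,0,0,0,0,0])

```text
time: 11.67
tool_pos: [0.5034, -0.0317, 0.1339]
tool_rot: [-0.0, 0.706, 0.709, 0.0]
contact_force: [-0.1, -0.6, -0.2]
gripper_width: -0.0
grasp_force: 0.0
```

Request:
move_arm(increments=[6,0,1.5,0,0,6,0,1.5,0,0,6,0,1.5,0,0,6,0,2,0,0,6,0,2.5,0,0,5.5,0,3,0,0,5.5,0,3,0,0,5,0,3,0,0])

```text
time: 12.33
tool_pos: [0.5034, 0.0137, 0.1159]
tool_rot: [-0.0, 0.706, 0.708, 0.0]
contact_force: [-0.3, -0.9, 0.2]
gripper_width: -0.003
grasp_force: 0.5
```

Request:
move_arm(increments=[5,0,3.5,0,0,5,0,3.5,0,0,5,0,4,0,0,4.5,0,4,0,0,4,0,4.5,0,0,4,0,4.5,0,0,4,0,5,0,0,4,0,5,0,0])

```text
time: 13.0
tool_pos: [0.5033, 0.0488, 0.0817]
tool_rot: [-0.0, 0.706, 0.708, -0.0]
contact_force: [-0.0, 0.4, 0.3]
gripper_width: 0.002
grasp_force: 0.4
```

Request:
move_arm(increments=[3,0,5,0,0,3,0,5,0,0,3,0,5,0,0,3,0,5,0,0,2,0,5,0,0,2,0,5,0,0,2,0,5,0,0,1,0,5,0,0])

```text
time: 13.67
tool_pos: [0.5033, 0.0677, 0.0418]
tool_rot: [-0.0, 0.706, 0.708, 0.0]
contact_force: [-0.6, 0.2, 0.9]
gripper_width: -0.0
grasp_force: 0.3
```

Request:
move_arm(increments=[1,0,5,0,0,1,0,5,0,0,0,0,5,0,0,0,0,4,0,0,0,0,3,0,0,0,0,1.5,0,0,0,0,0,0,0])

```text
time: 14.25
tool_pos: [0.503, 0.0693, 0.0183]
tool_rot: [-0.0, 0.706, 0.708, -0.0]
contact_force: [0.1, 0.5, -0.5]
gripper_width: 0.001
grasp_force: 0.0
```

Request:
move_arm(increments=[0,0,1,0,0,0,0,1,0,0,0,0,1,0,0,0,0,0,0,0])

```text
time: 14.58
tool_pos: [0.5035, 0.0694, 0.016]
tool_rot: [0.0, 0.706, 0.708, 0.0]
contact_force: [-0.5, 0.2, 1.3]
gripper_width: 0.002
grasp_force: 0.7
```

Request:
move_arm(increments=[0,0,1,0,0,0,0,0,0,0])

```text
time: 14.75
tool_pos: [0.5036, 0.0695, 0.0159]
tool_rot: [-0.0, 0.706, 0.708, -0.0]
contact_force: [-3.9, -0.9, 7.5]
gripper_width: 0.007
grasp_force: 4.1
```

Request:
move_arm(increments=[0,0,1,0,0,0,0,0,0,0,0,0,0,0,0,0,0,0,0,0])

```text
time: 15.08
tool_pos: [0.5037, 0.0694, 0.0158]
tool_rot: [-0.0, 0.706, 0.708, -0.0]
contact_force: [-6.5, 0.1, 14.6]
gripper_width: -0.001
grasp_force: 7.1
```

Request:
move_arm(increments=[0,0,-10,0,0,0,0,-20,0,0,0,0,-30,0,0,0,0,-30,0,0,0,0,-30,0,0,0,0,-30,0,0,0,0,-30,0,0,0,0,0,0,0])

```text
time: 15.75
tool_pos: [0.5072, 0.0695, 0.2019]
tool_rot: [0.005, 0.706, 0.708, 0.005]
contact_force: [0.7, -0.2, 1.4]
gripper_width: 0.003
grasp_force: 0.0
```

Request:
move_arm(increments=[-40,0,0,0,0,-40,0,0,0,0,-40,0,0,0,0,-40,0,0,0,0,-40,0,0,0,0,-40,0,0,0,0,-20,0,0,0,0,0,0,0,0,0])

```text
time: 16.42
tool_pos: [0.5037, -0.1944, 0.1936]
tool_rot: [0.0, 0.708, 0.706, -0.0]
contact_force: [0.2, 0.9, -0.7]
gripper_width: -0.001
grasp_force: 0.0
```

```bash
python3 look.py pics/l3.png; python3 jar.py
```

```text
[264.6 267.4   6.2] [-0.119  0.212]
[271.  239.5   6.3] [-0.038  0.196]
[270.5 209.3   9.7] [0.051 0.2  ]
[351.7 229.5  35.3] [-0.006 -0.037]
```

View pics/l3.png

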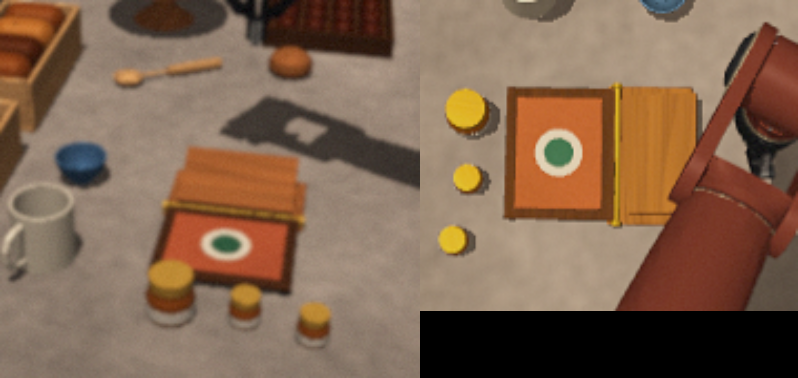

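The leaf lies flat with its terracotta face up, the disc at crop (558,152) in the top view. The jar stands clear beside it, and nothing else has moved. I'm handing it in.

```bash
python3 -c "
from plant import manip
print(manip.job_done())"
```

```text
the job is handed in; nothing more can be done
None
```

I handed the job in at about 16.5 s of the 61 s. The honey jar stands upright 200 mm from the spine, the leaf lies flat on the +y side with its terracotta face up, nothing else visibly moved, and the arm is clear; the hand-in call returned no verdict.

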